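Check a pen-type coating gauge in its well and hold it on the marked spot of a panel

TASK

Draw the pen-shaped coating gauge from its black holder and, keeping it upright, lower its thin rod into the narrow bore of the small upright aluminium tube, onto the bottom, until the sprung rod is about half way in; stay so for a second. Then set the rod on the middle of the spot inside the paper ring, gauge square to the sloping panel, pressed lightly so that the rod is again about half way in, and finish while holding it steadily there, not letting go. Never push the rod to its stop, and do not shift the tape roll, the gear or the tin.

Things in the scene. Friction and masses are not known exactly. Their poses are not given: they have to be found in the camera images.
- gauge: Pen-type gauge, 141 mm long, about 80 g, loose, upright in the holder at start. Upward from the tip, along its +z: steel rod 5 mm thick, round end (0-36 mm); steel nose 9-13 mm across (36-60); square grey body 18 x 18 mm, sides along its x and y, grip here (60-136); black cap to 141. Origin: end of the unpressed rod, 6 mm above the desk at start. Lowest 12 mm of the body are hidden in the pocket.
- tip (a point): The end of the gauge's rod (it moves up with the rod when that is pressed in).
- gauge_tip (a joint): How far the sprung rod is pushed into the gauge, m: 0 free, 0.014 at its stop. The spring needs 1.0 N to start and 0.2 N more for each mm (2.4 N half way in at 7 mm, 3.8 N at the stop).
- holder: Fixed black block 56 x 56 mm, 78 mm high, on an 80 x 80 mm foot, with a square pocket (21 mm wide, 12 mm deep) over a round bore, on whose axis the gauge stands. Origin: centre of its underside on the desk, z up; its sides and those of the gauge in it lie along its x and y. Lift the gauge 75 mm to be clear.
- well: Check well, fixed: upright bare aluminium tube, 17 mm outside, closed at the bottom, on a dark 60 x 60 x 6 mm foot plate. Its top is 40 mm above the desk; the bore is about 10.5 mm in diameter and flares to 20 mm over the top 6 mm; its floor is 20 mm above the desk. Origin: centre of its underside, z up.
- well_mouth (a point): Centre of the tube's flared mouth, level with its rim, 40 mm above the desk. The bore's floor lies 20 mm below it.
- panel: Flat grey rigid panel 120 x 180 x 6 mm on a dark sloping rest fixed to the desk. Origin: centre of its upper face, 60 mm above the desk. z: outward normal of that face, 20 degrees off vertical, leaning to the rest's front (toward the robot, give or take the rest's yaw); y: along the 180 mm width, level; x: up the slope.
- mark: Thin white paper ring stuck on the panel's face, 16 mm inside and 28 mm outside diameter: the spot to measure is its centre. Origin: centre of the ring on the face; axes as the panel's, z is the outward normal. It lies somewhere along the panel's width, half way up the slope.
- tape: Bystander: small roll of black tape, 59 mm across, 19 mm high. Origin: centre of underside.
- gear: Bystander: printed orange gear, 46 mm across, 14 mm high. Origin: centre of underside.
- tin: Bystander: small round grey tin with lid, 54 mm across, 22 mm high. Origin: centre of underside.
There are look-alikes about, which are no part of the job. Of the things that look like the well, take the one that is nearest to the robot's base at the start. There is more than one size of the gauge; the one meant has the size given above.

How it is judged:
By the outcome, as a careful person would: the job done as asked, in the order asked, and still so for the second after the job is handed in, while the arm keeps its last pose, push and grip.
It also fails if it takes over 58 s, if anything falls off the work surface, if the arm or the gripper's body presses on something with over 40 N, if the wrist force passes 120 N, or if a joint passes its speed limit or range.

ROBOT

A 6-joint arm with a two-finger parallel gripper is mounted at the origin on a cart in front of the work surface, level with it; the furniture and walls round the work are solid. World frame = base frame: x ahead of the robot, y to its left, z up, the work surface at z = 0. Lengths are in m, angles in rad, forces in N, time in s.
With the tool pointing down it reaches from about 0.225 to 0.875 m from the base axis. Payload 3.4 kg.
Tool frame: the origin (TCP) lies on the centre line of the jaws, within the pads' length; the fingertips stand 17 mm ahead of it and the grasp point (between the pads) lies 2 mm behind it (nose_length is the distance from the TCP to the fingertips, in m); z points along the fingers, y is the line along which they close (so a half turn about z gives the same grasp; the last joint's range is limited). The gripper opens to 85 mm and grips with 20 to 120 N. Pads are 22 mm wide; open, the fingers measure 114 mm over their backs; the gripper's body (76 mm by 85 mm) begins 54 mm behind the grasp point. The pads swing forward as they close: fully open they stand 13 mm farther back than shut.
Start: joints at [-1.306, 0.276, 1.505, -0, 1.361, -0.121], TCP at [0.216, -0.533, 0.248] pointing down, gripper open.
Joint ranges: [-2.89, 2.89], [-0.75, 2.08], [0.22, 2.7], [-1.18, 4.32], [0.11, 2.71], [-2.7, 2.7]. Speed limits (rad/s): [2.57, 2.57, 3.14, 3.14, 3.14, 3.14].

INTERFACE

Orientations are given as a unit quaternion [w, x, y, z].
In Python, from rig import get_state, get_image, sign_off, find_in, place_of, nose_length gives the robot as it stands.
- The arm moves only by the tool apply_moves, never from a script. Its argument "deltas" is one flat list of numbers, 5 for each row, row after row: the finger opening in mm, from 0 to 85.4, then the shift along the tool's x, y, z in mm, then the turn about the tool's z in degrees. A call has 1 to 12 rows; each row is the pose to reach, as a shift and turn from the pose commanded when the call began, along the tool's axes at that moment; what a row does not reach only later rows make up. A row lasts 1/12 s, in which the tool goes at most 41.7 mm and 7.16 degrees, less where a joint would pass 70% of its speed; a pose out of reach is approached as far as the arm can. A call with a gripper value outside its range is refused whole. The fingers move at their own pace and stop on an object; "squeeze" is the grip in N (left out, the last holds). Time passes only in rows, so rows that repeat a pose let the fingers close. It gives the time, the measured TCP pose, the force, the opening and the grip force at its end, in the units of the state.
- get_state(): the state, without advancing time (a new reading comes with each control period).
- get_image(name): name is "scene" or "top"; returns a dict with "frame" (480x640x3 uint8, red, green, blue), "K" (3x3 intrinsics, pixels), "k1" (the pictures are not rectified: a ray, as slopes to the right and down, at radius r is drawn at 1 + k1 r^2 times it, then the intrinsics apply), "position" and "orientation" of the camera in the world. Camera axes: x right, y down, z forward; pixel columns grow to the right and rows downward; lengths in m; the calibration is good to about 2 mm. A picture is of the moment at which its call begins. There is no depth.
- sign_off(): hands the job in; it is judged then, once.
Trained networks look in a picture, given as the dict that the camera call returned (one of the last four; its "shot" number tells which), for a name from the list of things; names that differ only in an ending like _2 or _b are one class to them, and where a whole thing is asked for, a point or a joint stands for the part that bears it (a point fixed in the world has none). Each returns a list of dicts, best first, with "score" (0 to 1); they miss things now and then, are a little off and sometimes report something else, mostly with a low value. They report only what shows in the picture. A call takes as long as a camera call. They do not tell look-alikes from the thing itself.
- find_in(query, picture): "point" ([column, row] in pixels, amid what is visible of it).
- place_of(query, picture): "point" ([column, row] in pixels: a listed point, or the origin of a listed thing).
The state is a dict: "clock": time; "qpos": joint angles; "qd": joint speeds; "effort": joint torques, N m; "position": TCP position; "ee_rot": TCP orientation; "contact_force": force on the tool from outside, world axes, zero at the start; "moment": the same for the moment, N m; "width": finger opening in m; "gripper_force": force on a finger pad.
Only numpy, scipy, OpenCV 4.12 (cv2) and the standard library are available. Lean on these libraries where they do the work, as an engineer would, in place of code of your own. Each camera call takes 0.05 s, during which the arm holds its last target. There are 200 camera calls.

## Working session

There is one attempt and no reset: what is moved stays moved. The work goes in short steps, Python scripts to look and compute and a tool call to move; the robot and the scene stay as the last step left them, time stands still between calls to the robot, and variables do not carry over. Pictures are saved under pics/ and viewed, at most 10 in all, crops included, and the job is handed in when it is done.

Besides the shell and the picture viewer there is one more tool, called after ">>>" as name(argument=value, ...) on one line, values as JSON. apply_moves: Moves the arm, as the interface text tells. Its arguments: {"type":"object","properties":{"deltas":{"type":"array"},"squeeze":{"type":"number"}},"required":["deltas"]}

```bash
mkdir -p pics; cat > h.py <<'E'
import numpy as np, cv2
from scipy.spatial.transform import Rotation as R
from rig import *
def rot(q): return R.from_quat([q[1],q[2],q[3],q[0]]).as_matrix()
def ray(im,p):
    K=np.array(im['K']); d=np.array([im['k1'],0,0,0,0],float)
    # radial: distorted = r*(1+k1 r^2)
    u=cv2.undistortPoints(np.array([[p]],float),K,d)[0,0]
    v=rot(im['orientation'])@np.array([u[0],u[1],1]); return np.array(im['position']),v/np.linalg.norm(v)
def atz(im,p,z):
    o,v=ray(im,p); return o+v*(z-o[2])/v[2]
def proj(im,X):
    c=rot(im['orientation']).T@(np.array(X)-np.array(im['position'])); x=c[:2]/c[2]; x=x*(1+im['k1']*(x@x))
    K=np.array(im['K']); return K[:2,:2]@x+K[:2,2]
def tri(a,pa,b,pb):
    o1,v1=ray(a,pa);o2,v2=ray(b,pb)
    s=np.linalg.lstsq(np.c_[v1,-v2],o2-o1,rcond=None)[0]
    A=o1+s[0]*v1;B=o2+s[1]*v2; return (A+B)/2,np.linalg.norm(A-B)
def save(im,n,box=None,f=1):
    g=im['frame'][:,:,::-1]
    if box: g=g[box[1]:box[3],box[0]:box[2]]
    cv2.imwrite('pics/'+n+'.png',cv2.resize(g,None,fx=f,fy=f,interpolation=cv2.INTER_CUBIC))
E
python3 - <<'E'
from h import *
s=get_state();print(s['clock'],s['position'],s['ee_rot'],nose_length)
for n in('scene','top'):
    im=get_image(n);save(im,n+'0');print(n,np.round(im['position'],3),np.round(rot(im['orientation'])[:,2],2),im['K'][0][0],im['k1'])
    for q in('gauge','tip','holder','well','well_mouth','panel','mark','tape','gear','tin'):
        print(q,[(np.round(r['point'],1).tolist(),round(r['score'],2)) for r in place_of(q,im)][:5])
E
```

```text
0.0 [ 0.21624003 -0.53223949  0.24741571] [-9.37627586e-04  9.81455792e-01  1.91686323e-01 -6.26328283e-05] 0.017
scene [0.006 0.774 0.679] [ 0.49 -0.63 -0.6 ] 508.2883942110035 -0.06241270557295754
gauge [([474.9, 225.5], 0.85)]
tip [([470.8, 222.2], 0.51)]
holder [([425.8, 216.7], 0.62)]
well [([292.5, 325.9], 0.94), ([238.4, 300.1], 0.65), ([424.3, 214.0], 0.57)]
well_mouth [([294.9, 310.7], 0.7), ([236.2, 279.2], 0.69), ([231.4, 345.7], 0.57)]
panel [([312.1, 225.1], 0.67)]
mark [([318.0, 224.7], 0.61)]
tape [([417.5, 254.7], 0.88)]
gear [([348.7, 314.5], 0.7)]
tin [([188.9, 317.2], 0.91)]
top [0.295 0.137 1.197] [ 0.16 -0.01 -0.99] 485.7835530625863 -0.12303798905793793
gauge [([453.4, 291.7], 0.75), ([446.4, 245.4], 0.66)]
tip []
holder [([439.9, 243.5], 0.57)]
well [([250.0, 239.7], 0.93), ([202.5, 229.5], 0.93), ([251.1, 183.1], 0.57)]
well_mouth [([199.3, 223.9], 0.94), ([245.4, 236.2], 0.83), ([212.0, 170.6], 0.54)]
panel [([334.7, 188.1], 0.58)]
mark [([339.1, 188.2], 0.57)]
tape [([378.7, 271.6], 0.58)]
gear [([282.8, 264.7], 0.71)]
tin [([216.0, 169.2], 0.88)]
```

View pics/scene0.png

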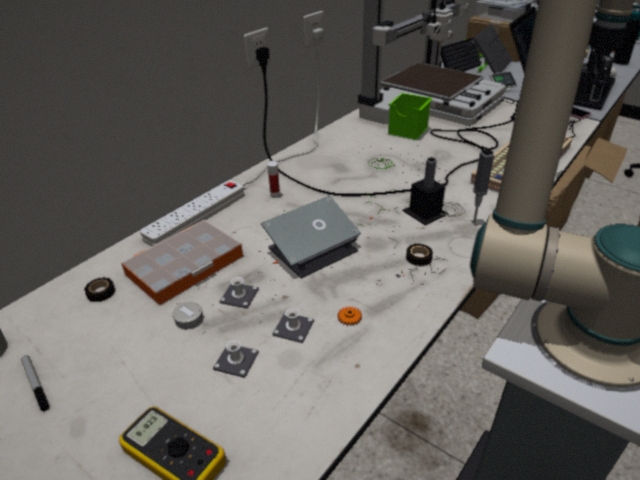

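View pics/top0.png

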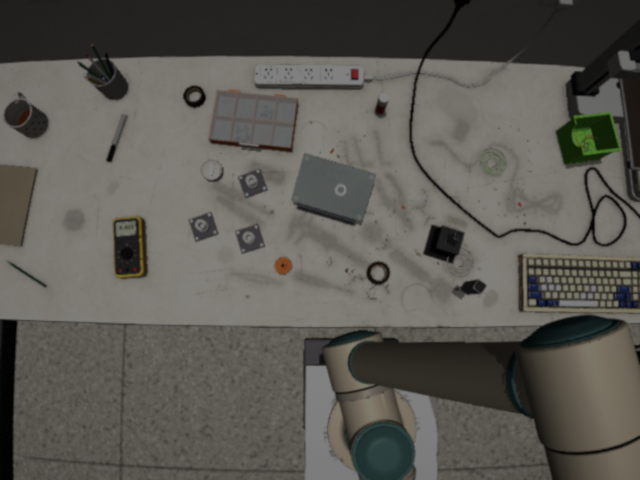

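The pictures show the holder with a gauge at scene (428,195) / top (443,242). A look-alike stands at scene (480,190). There are three wells, at top (250,238), (203,226) and (252,182). The mark is at scene (319,225) / top (340,190).

```bash
python3 - <<'E'
from h import *
a=get_image('scene');b=get_image('top')
g=lambda im,x0,y0,x1,y1,f:cv2.resize(im['frame'][y0:y1,x0:x1,::-1],None,fx=f,fy=f,interpolation=cv2.INTER_CUBIC)
A=np.hstack([g(a,395,145,495,235,4),g(b,415,215,495,305,4)])
B=np.hstack([g(a,270,300,330,345,6),g(b,225,215,285,260,6)])
cv2.imwrite('pics/c1.png',np.vstack([A,np.pad(B,((0,0),(0,0),(0,0)))[:240,:720]]) if A.shape[1]==720 else A)
print(A.shape,B.shape)
for n,p,q in(('well1',(294.9,310.7),(245.4,236.2)),('w2',(236.2,345.7),(199.3,223.9)),('w3',(236.2,279.2),(250,180)),('mark',(319,225),(340,190)),('cap?',(430,162),(455,235))):
    print(n,tri(a,p,b,q), atz(a,p,.04),atz(b,q,.04))
print('mark z.06',atz(a,(318,224.7),.06),atz(b,(340,189.5),.06))
E
```

```text
(360, 720, 3) (270, 720, 3)
well1 (array([0.45085462, 0.30212197, 0.04940544]), np.float64(0.005117308378078231)) [0.45499869 0.29408516 0.04      ] [0.45434299 0.30489837 0.04      ]
w2 (array([0.48168935, 0.41694188, 0.04014141]), np.float64(0.003927551312293536)) [0.47987253 0.4160463  0.04      ] [0.48333334 0.41820995 0.04      ]
w3 (array([0.59427311, 0.29896112, 0.04523748]), np.float64(0.0049477308434490155)) [0.60169133 0.29596575 0.04      ] [0.59355563 0.2981576  0.04      ]
mark (array([0.56678063, 0.0789765 , 0.05972627]), np.float64(0.002424409320346833)) [0.58588969 0.05725009 0.04      ] [0.57041683 0.07733881 0.04      ]
cap? (array([ 0.44723659, -0.17433189,  0.14005035]), np.float64(8.485345307240244e-05)) [ 0.52922798 -0.35036682  0.04      ] [ 0.46161863 -0.20380947  0.04      ]
mark z.06 [0.57015231 0.08006363 0.06      ] [0.56688673 0.07836819 0.06      ]
```

View pics/c1.png

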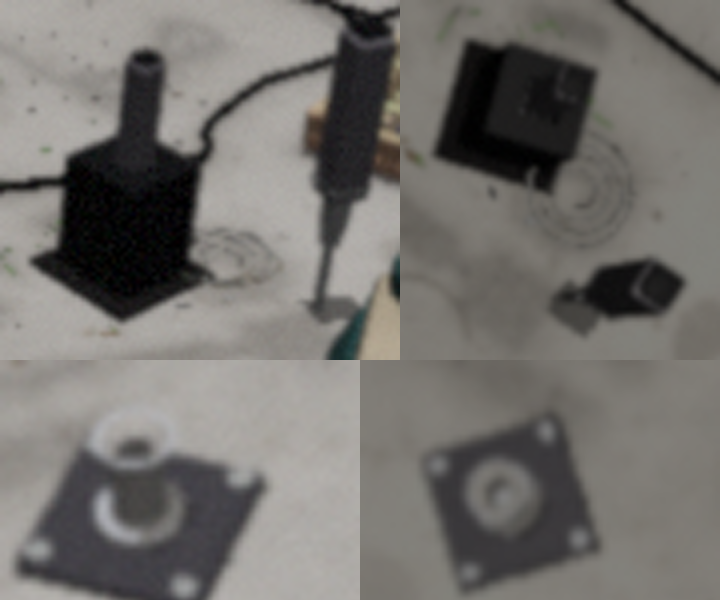

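```bash
cat > fit.py <<'E'
from h import *
from scipy.optimize import least_squares
def fit(obs,ims,x0,Rf,free=3):
    # obs: list of (imname, local pts xyz, pixel)
    def res(x):
        M=Rf(x[2]); return np.concatenate([proj(ims[n],M@np.array(l)+np.array([x[0],x[1],x0[3]]))-np.array(p) for n,l,p in obs])
    r=least_squares(res,x0[:3],loss='soft_l1'); return r.x,res(r.x).reshape(-1,2).round(1).tolist()
Rz=lambda y:R.from_euler('z',y).as_matrix()
E
python3 - <<'E'
from fit import *
ims={'s':get_image('scene'),'t':get_image('top')}
f=.04;h=.028;zt=.006
# yaw ~0-ish
for foots in (.004,.006,.010):
  obs=[('t',(h,h,.078),(443.75,226.25)),('t',(h,-h,.078),(464.25,232.5)),('t',(-h,-h,.078),(457.5,254.25)),('t',(-h,h,.078),(437,246.25)),
   ('t',(f,f,foots),(432,225)),('t',(-f,f,foots),(424.25,253.75)),('t',(-f,-f,foots),(452.5,263.25)),
   ('s',(f,f,foots),(402.5,210.5)),('s',(-f,f,foots),(426.3,224.5)),('s',(-f,-f,foots),(448,213.8))]
  print('holder',foots,fit(obs,ims,[.43,-.16,0.2,0],Rz))
w=.03
obs=[('t',(w,w,.006),(235.5,232)),('t',(w,-w,.006),(257.5,223.7)),('t',(-w,-w,.006),(265,246.7)),('t',(-w,w,.006),(242.5,253.7)),
('s',(w,w,.006),(283.3,315)),('s',(w,-w,.006),(314.2,320.8)),('s',(-w,w,.006),(272.5,335.3)),('s',(-w,-w,.006),(304,341))]
for o in(obs[:4],obs[4:],obs): print('well',fit(o,ims,[.45,.3,0.2,0],Rz))
T=lambda y:Rz(y)@R.from_euler('y',-20,degrees=True).as_matrix()
a,b=.06,.09
obs=[('t',(a,b,0),(307,155)),('t',(a,-b,0),(375,172)),('t',(-a,-b,0),(360,223)),('t',(-a,b,0),(293,203)),
('s',(a,b,0),(262,226)),('s',(a,-b,0),(332,199)),('s',(-a,-b,0),(359,234)),('s',(-a,b,0),(298,264))]
for y0 in(0,):
  for A in (obs,obs[:4],obs[4:]):print('panel',fit(A,ims,[.57,.08,0.1,.06],T))
x,_=fit(obs,ims,[.57,.08,0.1,.06],T);M=T(x[2]);c=np.array([x[0],x[1],.06])
for n,p in(('s',(319,225)),('t',(340.5,189.7))):
  o,v=ray(ims[n],p);s=((c-o)@M[:,2])/(v@M[:,2]);print('mark local',M.T@(o+s*v-c),o+s*v)
for n,p in(('s',(292.2,313)),('t',(248.3,237.5))):print('mouth',atz(ims[n],p,.04))
for n,p in(('s',(431.3,160)),('t',(456,235))):print('cap',atz(ims[n],p,.147))
E
```

```text
holder 0.004 (array([ 0.44493467, -0.18157534, -0.30849173]), [[-1.2, -1.4], [0.6, -0.3], [1.1, 0.3], [-0.9, 1.0], [-0.3, -1.4], [-1.3, 0.0], [0.8, 0.4], [0.3, -1.0], [-0.5, 0.2], [2.1, -0.2]])
holder 0.006 (array([ 0.44465257, -0.18092963, -0.30987104]), [[-1.5, -1.3], [0.4, -0.2], [0.8, 0.5], [-1.2, 1.1], [-0.3, -1.4], [-1.4, 0.0], [0.7, 0.4], [0.3, -1.5], [-0.4, -0.3], [2.2, -0.7]])
holder 0.01 (array([ 0.44434948, -0.18010981, -0.31041813]), [[-1.8, -1.2], [0.0, -0.1], [0.5, 0.6], [-1.5, 1.2], [-0.3, -1.5], [-1.4, -0.0], [0.8, 0.4], [0.4, -2.7], [-0.3, -1.5], [2.3, -1.9]])
well (array([0.45216059, 0.29795522, 0.34228363]), [[-0.6, -0.4], [0.3, 0.1], [0.4, -0.2], [-0.2, 0.6]])
well (array([ 0.45274083,  0.3033955 , -1.19894101]), [[0.3, -1.8], [-0.0, -1.5], [-0.4, 0.8], [0.1, 1.9]])
well (array([0.45276269, 0.29762991, 0.28203822]), [[0.1, -1.6], [1.4, 0.3], [0.0, 0.4], [-1.0, -0.1], [-9.8, 17.8], [-26.7, -10.0], [31.7, 6.4], [13.0, -22.2]])
panel (array([ 0.56800296,  0.09649975, -0.26260361]), [[-4.4, -0.0], [0.5, 2.7], [1.9, -0.4], [-2.6, -0.0], [0.8, -2.1], [-0.9, -3.5], [4.4, -0.8], [-3.3, 2.2]])
panel (array([ 0.56852539,  0.09383199, -0.26315978]), [[-3.2, -0.3], [1.6, 2.5], [3.0, -0.6], [-1.5, -0.2]])
panel (array([ 0.56436056,  0.09956264, -0.24249658]), [[1.1, -0.2], [-1.4, -2.6], [4.9, -0.2], [-1.9, 3.9]])
mark local [ 3.06583858e-03 -1.54213446e-02 -5.36744543e-17] [0.56678182 0.0808592  0.06104858]
mark local [ 3.39859457e-03 -1.90990266e-02  2.23993470e-17] [0.56612908 0.07722643 0.06116239]
mouth [0.45509583 0.30140322 0.04      ]
mouth [0.45125443 0.2978028  0.04      ]
cap [ 0.44376376 -0.17231044  0.147     ]
cap [ 0.4462137  -0.17457005  0.147     ]
```

```bash
cat > edge.py <<'E'
from fit import *
from scipy.optimize import minimize
from scipy.ndimage import map_coordinates
def gm(im,s=1.2):
    g=cv2.GaussianBlur(im['frame'],(0,0),s).astype(float)
    return sum(np.hypot(cv2.Sobel(g[...,c],-1,1,0),cv2.Sobel(g[...,c],-1,0,1)) for c in range(3))
def box(a,b,z): return [((sx*a,sy*b,z),(tx*a,ty*b,z)) for sx,sy,tx,ty in((1,1,1,-1),(1,-1,-1,-1),(-1,-1,-1,1),(-1,1,1,1))]
def efit(edges,ims,x0,Rf):
    t=np.linspace(.03,.97,40)[:,None]
    P=np.vstack([np.array(a)*(1-t)+np.array(b)*t for a,b in edges])
    def pts(x,im):
        X=P@Rf(x[2]).T+[x[0],x[1],x0[3]]
        return np.array([proj(im,q) for q in X])
    out=None
    for s in(2.5,1.0):
        G=[gm(i,s) for i in ims]
        f=lambda d:-sum(np.sqrt(map_coordinates(g,pts(x+d*[.01,.01,.1],i).T[::-1],order=1,mode='nearest')).mean() for g,i in zip(G,ims))
        x=np.array(x0[:3]) if out is None else out
        r=minimize(f,np.zeros(3),method='Nelder-Mead',options=dict(initial_simplex=np.vstack([np.zeros(3),.5*np.eye(3)])))
        out=x+r.x*[.01,.01,.1]
    return out,r.fun
T=lambda y:Rz(y)@R.from_euler('y',-20,degrees=True).as_matrix()
def draw(g,im,edges,x,z,Rf,f,off,c=(0,255,0)):
    for a,b in edges:
        p=[((proj(im,Rf(x[2])@np.array(q)+[x[0],x[1],z])+.5-off)*f).astype(int) for q in(a,b)]
        cv2.line(g,tuple(map(int,p[0])),tuple(map(int,p[1])),c,1)
E
python3 - <<'E'
from edge import *
a=get_image('scene');b=get_image('top')
H=box(.028,.028,.078)+box(.04,.04,.004)[0:3]; W=box(.03,.03,.006); P=box(.06,.09,0)
x={}
for nm,E,x0,Rf in(('H',H,[.445,-.178,-.31,0],Rz),('W',W,[.452,.299,.33,0],Rz),('P',P,[.568,.094,-.26,.06],T)):
    for k,I in(('s',[a]),('t',[b]),('both',[a,b])):
        x[nm]=efit(E,I,x0,Rf); print(nm,k,np.round(x[nm][0],4),round(x[nm][1],2))
    x[nm]=x[nm][0]
M=T(x['P'][2]);c=np.array([*x['P'][:2],.06])
for im,p in((a,(319,225)),(b,(340.5,189.7))):
  o,v=ray(im,p);s=((c-o)@M[:,2])/(v@M[:,2]);print('mark local',np.round(M.T@(o+s*v-c),4),o+s*v)
rows=[]
for nm,E,z,Rf,bs in(('H',H,0,Rz,((395,145),(420,205))),('W',W,0,Rz,((245,290),(205,195))),('P',P,.06,T,((260,190),(285,145)))):
  rr=[]
  for im,o in zip((a,b),bs):
    f=4;w,h=100,50
    if nm!='W': h=90
    if nm=='W':h=60
    g=cv2.resize(im['frame'][o[1]:o[1]+h,o[0]:o[0]+w,::-1],None,fx=f,fy=f,interpolation=cv2.INTER_CUBIC)
    draw(g,im,E,x[nm],z,Rf,f,np.array(o))
    if nm=='H': draw(g,im,box(.009,.009,.142)+box(.009,.009,.078),x[nm],0,Rz,f,np.array(o),(0,255,255))
    if nm=='W': draw(g,im,box(.0085,.0085,.04),x[nm],0,Rz,f,np.array(o),(0,255,255))
    rr.append(g)
  rows.append(np.hstack(rr))
cv2.imwrite('pics/ov.png',cv2.resize(np.vstack(rows),None,fx=.62,fy=.62,interpolation=cv2.INTER_AREA))
print('lookalike tip',atz(a,(475,222.5),0),atz(b,(461,292),0)); print(tri(a,(486,155),b,(475,285)))
E
```

```text
H s [ 0.4475 -0.181  -0.2875] -18.21
H t [ 0.4455 -0.1812 -0.3066] -18.55
H both [ 0.446  -0.1813 -0.3149] -36.61
W s [0.4539 0.3033 0.3223] -23.49
W t [0.4533 0.2989 0.3056] -17.99
W both [0.4538 0.3016 0.3159] -39.72
P s [ 0.5751  0.0982 -0.2757] -18.35
P t [ 0.5728  0.0947 -0.2794] -15.16
P both [ 0.574   0.0963 -0.2799] -32.22
mark local [-0.0011 -0.0181  0.    ] [0.56806822 0.07926977 0.05963153]
mark local [-0.002  -0.0205  0.    ] [0.56656859 0.07712979 0.05932211]
lookalike tip [ 0.33238797 -0.21380242  0.        ] [ 0.32436669 -0.22635652  0.        ]
(array([ 0.33378782, -0.20286278,  0.18039183]), np.float64(0.0017453912346576082))
```

View pics/ov.png

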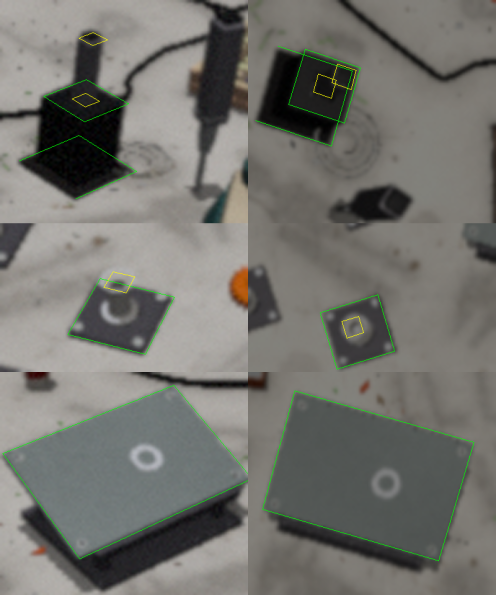

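Well and panel fit well in the overlay. The holder outline matches too, with the gauge in it a little to +y. The look-alike, about 0.19 m tall, stands at (0.33, -0.21), clear of the path.

>>> apply_moves(deltas=[60,30,-21,0,4,60,62,-43,0,9,60,94,-66,0,14,60,126,-88,0,19,60,158,-110,0,24,60,190,-132,0,29,60,222,-155,0,34,60,254,-177,0,38,60,286,-199,0,40,60,318,-222,0,40,60,346,-241,0,40,60,346,-241,0,40], squeeze=30)

```text
clock: 2.4
position: [0.4489, -0.1743, 0.2485]
ee_rot: [-0.002, 0.988, -0.153, 0.001]
contact_force: [-0.7, -0.8, -0.0]
width: 0.0601
gripper_force: 0.0
```

```bash
python3 - <<'E'
from h import *
s=get_state();print(s['position'],s['ee_rot'],s['qd'])
M=rot(s['ee_rot']);print(np.degrees(np.arctan2(M[1,0],M[0,0])),M[:,2])
print((M.T@(np.array([.446,-.178,.104])-s['position'])*1000).round(1))
a=get_image('scene')
g=a['frame'][90:230,360:500,::-1];g=cv2.resize(g,None,fx=4,fy=4,interpolation=cv2.INTER_CUBIC)
for z in np.arange(.078,.25,.01):
    p=(proj(a,np.array(s['position'])*[1,1,0]+[0,0,z])+.5-[360,90])*4; cv2.circle(g,tuple(map(int,p)),1,(0,255,0),-1)
cv2.imwrite('pics/g1.png',g)
s=get_state();print(s['clock'],s['position'])
E
```

```text
[ 0.44889357 -0.17428794  0.24854398] [-0.00173497  0.98827385 -0.15267799  0.00110153] [-0.07911847 -0.00235047  0.00889735 -0.09943361  0.00475109 -0.08138704]
-17.564518702896212 [ 0.002707    0.00309289 -0.99999155]
[ -1.9   5.  144.5]
2.45 [ 0.44750073 -0.17679457  0.24843479]
```

View pics/g1.png

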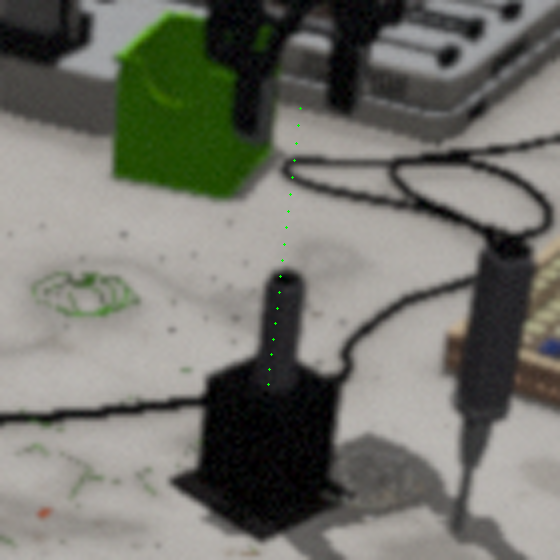

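>>> apply_moves(deltas=[60,0,0,30,0,60,0,0,60,0,50,0,0,90,0,40,0,0,120,0,40,0,0,142,0,40,0,0,142,0,40,0,0,142,0])

```text
clock: 3.03
position: [0.4453, -0.18, 0.1057]
ee_rot: [-0.0, 0.988, -0.156, -0.001]
contact_force: [0.8, 0.3, 0.2]
width: 0.0401
gripper_force: 0.0
```

```bash
python3 - <<'E'
from h import *
s=get_state();print(s['position'],s['ee_rot'],s['contact_force'],s['width'])
E
```

```text
[ 0.44526037 -0.17997784  0.10572786] [-2.12844179e-04  9.87739576e-01 -1.56105317e-01 -1.27104999e-03] [0.76534474 0.30469947 0.23818396] 0.04005863455601494
```

>>> apply_moves(deltas=[30,0,-2,0,0,20,0,-2,0,0,10,0,-2,0,0,10,0,-2,0,0,10,0,-2,0,0,10,0,-2,0,0], squeeze=30)

```text
clock: 3.53
position: [0.448, -0.1783, 0.108]
ee_rot: [0.001, 0.988, -0.155, 0.002]
contact_force: [0.4, 0.2, 6.7]
width: 0.0176
gripper_force: 32.8
```

>>> apply_moves(deltas=[10,0,0,-10,0,10,0,0,-25,0,10,0,0,-50,0,10,0,0,-75,0,10,0,0,-100,0,10,0,0,-110,0,10,0,0,-110,0,10,0,0,-110,0], squeeze=40)

```text
clock: 4.2
position: [0.4466, -0.1772, 0.2161]
ee_rot: [0.0, 0.988, -0.155, 0.0]
contact_force: [-0.5, -0.4, -1.5]
width: 0.018
gripper_force: 39.6
```

```bash
cat > tip.py <<'E'
from h import *
s=get_state();a=get_image('scene');b=get_image('top')
M=rot(s['ee_rot']);p=np.array(s['position'])
print(s['clock'],p,np.degrees(np.arctan2(M[1,0],M[0,0])),M[:,2],s['contact_force'],s['width'])
for n,im in(('s',a),('t',b)):
    for q in('tip','gauge'):
        print(n,q,[(np.round(r['point'],1).tolist(),round(r['score'],2)) for r in place_of(q,im)][:3], 'pred',proj(im,p+np.array([0,0,-.098])).round(1))
E
python3 - <<'E'
from tip import *
q=proj(a,p+np.array([0,0,-.06])).astype(int);save(a,'g2',(q[0]-50,q[1]-45,q[0]+50,q[1]+45),6);print(q)
E
```

```text
4.2 [ 0.44664483 -0.17718758  0.21609661] -17.88837013974537 [ 2.33298659e-04 -2.16144912e-04 -9.99999949e-01] [-0.51844303 -0.39143121 -1.54896165] 0.017990914826544635
s tip [([420.6, 256.1], 0.65), ([473.0, 221.0], 0.51), ([428.0, 168.4], 0.47)] pred [429.8 170.2]
s gauge [([426.9, 170.8], 0.66), ([474.4, 221.6], 0.62)] pred [429.8 170.2]
t tip [] pred [453.5 236.6]
t gauge [([339.7, 189.8], 0.66), ([457.1, 242.4], 0.48)] pred [453.5 236.6]
[431 155]
```

View pics/g2.png

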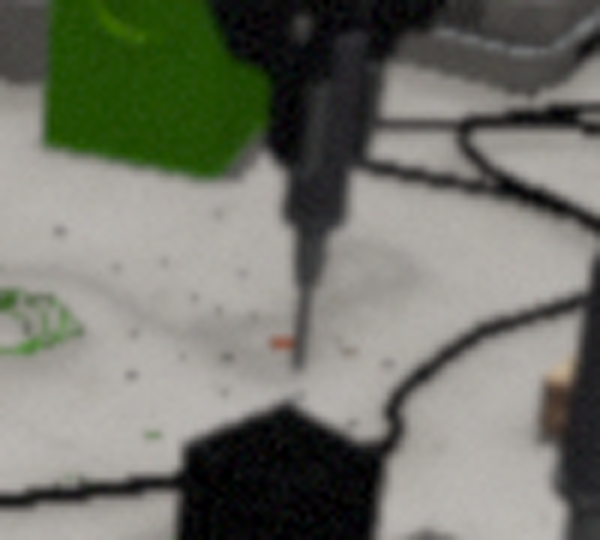

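Gauge is gripped upright; its tip shows at scene (430.7,171.2), within 1 px of the prediction. Next I go over the well.

>>> apply_moves(deltas=[10,-9,-30,0,0,10,-20,-66,0,0,10,-31,-103,0,0,10,-43,-141,0,0,10,-55,-179,0,-1,10,-67,-217,0,-2,10,-78,-255,0,-2,10,-90,-293,0,-2,10,-101,-330,0,-2,10,-113,-368,0,-2,10,-124,-406,0,-2,10,-132,-435,0,-2])

```text
clock: 5.5
position: [0.4543, 0.2802, 0.2156]
ee_rot: [-0.0, 0.99, -0.138, -0.0]
contact_force: [0.8, -0.1, -0.6]
width: 0.0175
gripper_force: 39.6
```

>>> apply_moves(deltas=[10,-5,-13,5,0,10,-8,-23,20,0,10,-8,-23,40,0,10,-8,-23,45,0,10,-8,-23,45,0,10,-8,-23,45,0])

```text
clock: 6.0
position: [0.4535, 0.3006, 0.171]
ee_rot: [0.001, 0.99, -0.139, -0.0]
contact_force: [0.6, 0.0, -0.7]
width: 0.0175
gripper_force: 39.7
```

```bash
python3 - <<'E'
from tip import *
q=np.array([293,300]);save(a,'g3',(q[0]-50,q[1]-45,q[0]+50,q[1]+45),6);print(q)
for n,im in(('s',a),('t',b)):print(n,[(np.round(r['point'],1).tolist(),round(r['score'],2)) for r in place_of('well_mouth',im)][:3],proj(im,[.4538,.3016,.04]))
print(get_state()['position'],get_state()['qpos'])
E
```

```text
6.0 [0.45350109 0.30064107 0.1710429 ] -15.938131107817513 [-9.02804815e-04 -9.59372322e-04 -9.99999132e-01] [ 0.56983477  0.04905383 -0.73980453] 0.01752340935413324
s tip [([472.7, 220.8], 0.48), ([292.7, 299.5], 0.46), ([421.8, 257.2], 0.26)] pred [292.1 299.5]
s gauge [([473.5, 223.2], 0.85), ([291.3, 299.6], 0.7)] pred [292.1 299.5]
t tip [([333.4, 190.2], 0.34)] pred [245.2 234.6]
t gauge [([453.6, 289.9], 0.76)] pred [245.2 234.6]
[293 300]
s [([236.0, 279.7], 0.89), ([293.6, 308.3], 0.88), ([231.6, 345.4], 0.85)] [292.68326472 313.37105031]
t [([250.4, 178.6], 0.84), ([245.6, 235.6], 0.75), ([198.6, 224.3], 0.52)] [246.75874056 236.43650263]
[0.45378356 0.30133075 0.1718082 ] [ 4.58507442e-01  2.84837093e-01  1.69201855e+00 -1.30672806e-04
  1.16376067e+00  2.30714210e+00]
```

View pics/g3.png

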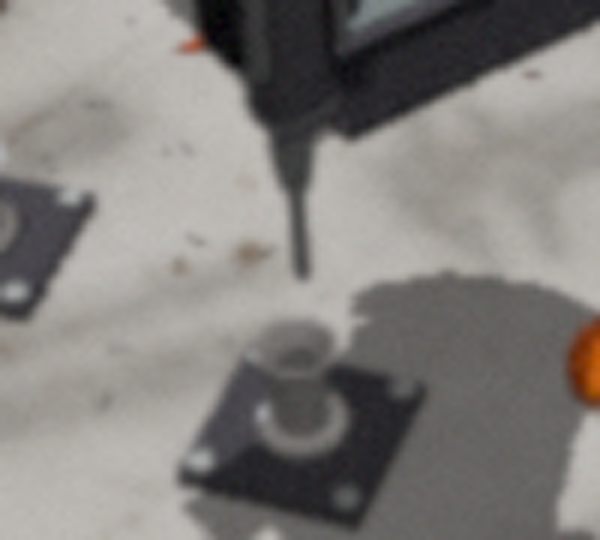

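>>> apply_moves(deltas=[10,1.5,-2,8,0,10,1.5,-2,16,0,10,1.5,-2,24,0,10,1.5,-2,28,0,10,1.5,-2,32,0,10,1.5,-2,36,0,10,1.5,-2,36,0,10,1.5,-2,36,0])

```text
clock: 7.07
position: [0.4555, 0.3029, 0.135]
ee_rot: [0.0, 0.99, -0.138, -0.0]
contact_force: [0.8, 0.1, -1.4]
width: 0.0179
gripper_force: 39.7
```

```bash
python3 - <<'E'
from tip import *
save(a,'g4',(263,270,323,350),7)
print(s['moment'])
E
```

```text
7.0667 [0.45546035 0.30292796 0.13499639] -15.895845825578299 [-4.01226870e-04 -2.84219617e-04 -9.99999879e-01] [ 0.79635024  0.09807734 -1.38325927] 0.017890598190029548
s tip [([473.4, 219.3], 0.46), ([291.3, 314.7], 0.43)] pred [291.6 314.6]
s gauge [([472.9, 220.7], 0.87), ([288.9, 314.8], 0.73)] pred [291.6 314.6]
t tip [] pred [246.4 235.9]
t gauge [([454.4, 291.8], 0.85)] pred [246.4 235.9]
[ 0.02730813  0.01386878 -0.00898518]
```

View pics/g4.png

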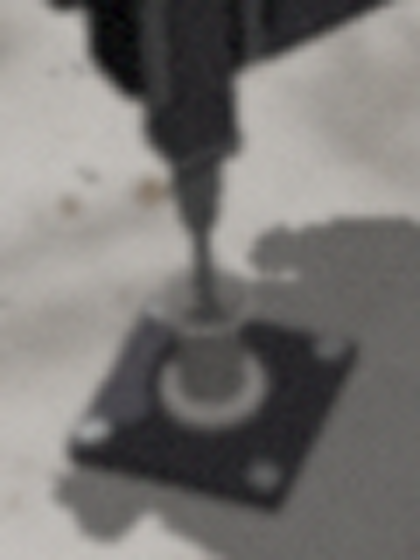

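The rod is in the mouth, centred at crop (203,300). I'll lower it while watching the force.

>>> apply_moves(deltas=[10,0,0,3,0,10,0,0,6,0,10,0,0,9,0,10,0,0,11,0,10,0,0,11,0,10,0,0,11,0])

```text
clock: 7.87
position: [0.4554, 0.3029, 0.124]
ee_rot: [0.0, 0.99, -0.138, -0.0]
contact_force: [-0.0, 0.4, -1.5]
width: 0.0175
gripper_force: 39.7
```

>>> apply_moves(deltas=[10,0,0,1,0,10,0,0,2,0,10,0,0,3,0,10,0,0,4,0,10,0,0,4,0,10,0,0,4,0])

```text
clock: 8.37
position: [0.4557, 0.303, 0.1204]
ee_rot: [-0.0, 0.99, -0.138, 0.0]
contact_force: [0.7, -0.6, 0.6]
width: 0.0174
gripper_force: 39.8
```

>>> apply_moves(deltas=[10,0,0,1,0,10,0,0,2,0,10,0,0,2,0])

```text
clock: 8.62
position: [0.4556, 0.303, 0.1182]
ee_rot: [-0.0, 0.99, -0.138, 0.0]
contact_force: [0.4, 0.8, 1.4]
width: 0.0178
gripper_force: 39.9
```

```bash
cat > avg.py <<'E'
from h import *
F=[];
for i in range(6):
    im=get_image('scene');s=get_state();F.append(s['contact_force'])
print(s['clock'],s['position'],np.mean(F,0),np.std(F,0),s['width'])
save(im,'last')
E
python3 avg.py
```

```text
8.9167 [0.45561631 0.30299447 0.11833339] [0.03238288 0.07091089 1.32611599] [0.4396043  0.49524076 0.35161952] 0.01721602566234229
```

>>> apply_moves(deltas=[10,0,0,0.8,0,10,0,0,0.8,0,10,0,0,0.8,0,10,0,0,0.8,0,10,0,0,0.8,0,10,0,0,0.8,0,10,0,0,0.8,0,10,0,0,0.8,0,10,0,0,0.8,0,10,0,0,0.8,0,10,0,0,0.8,0,10,0,0,0.8,0])

```text
clock: 9.92
position: [0.4556, 0.303, 0.1175]
ee_rot: [0.0, 0.99, -0.138, 0.0]
contact_force: [0.3, 0.1, 2.3]
width: 0.0176
gripper_force: 39.9
```

```bash
sed -i 's/range(6)/range(16)/' avg.py; python3 avg.py
```

```text
10.7167 [0.45555902 0.30298431 0.11747545] [0.24488906 0.30698196 1.27998596] [0.55313219 0.48212924 0.52347062] 0.01787691715662867
```

Held half way in for over 1 s. Next I lift the rod off the floor and tilt the gauge in the pads by moving the hand in an arc with the rod caught in the fixed bore.

>>> apply_moves(deltas=[10,0,0,-3,0,10,0,0,-7,0,10,0,0,-10.5,0,10,0,0,-10.5,0,10,0,0,-10.5,0], squeeze=22)

```text
clock: 11.13
position: [0.4554, 0.3029, 0.1281]
ee_rot: [0.0, 0.99, -0.138, -0.0]
contact_force: [0.2, 0.1, -0.1]
width: 0.0178
gripper_force: 39.6
```

>>> apply_moves(deltas=[10,-3,0,0,0,10,-6,0,0,0,10,-9,0,0.2,0,10,-12,0,0.5,0,10,-15,0,0.8,0,10,-18,0,1.2,0,10,-18,0,1.2,0])

```text
clock: 11.72
position: [0.4377, 0.308, 0.1269]
ee_rot: [0.0, 0.99, -0.138, 0.0]
contact_force: [2.6, -2.4, 1.7]
width: 0.0177
gripper_force: 40.0
```

```bash
python3 - <<'E'
from tip import *
save(a,'g5',(230,250,330,350),5)
print(s['moment'],s['gripper_force'])
E
```

```text
11.7167 [0.43769877 0.30799324 0.12690294] -15.874843338465427 [ 4.52461398e-05 -5.52878563e-05 -9.99999997e-01] [ 2.60107864 -2.36377626  1.72293111] 0.017712187218798983
s tip [([286.8, 312.9], 0.61), ([475.1, 222.7], 0.43)] pred [297.6 323.8]
s gauge [([290.8, 318.8], 0.84), ([474.4, 222.5], 0.68), ([294.2, 328.0], 0.16)] pred [297.6 323.8]
t tip [] pred [244.6 243.6]
t gauge [([454.1, 291.6], 0.66)] pred [244.6 243.6]
[-0.59634361 -0.72384228 -0.02405093] 39.995276927948
```

View pics/g5.png

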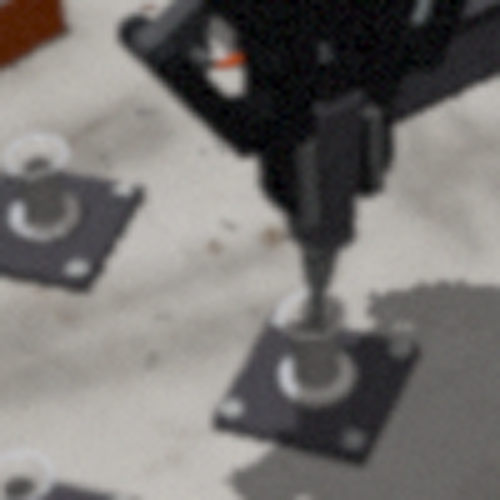

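The gauge is pivoting with the rod in the bore, and the lateral force is about 3.5 N. I'll continue the arc.

>>> apply_moves(deltas=[10,-3,0,0.6,0,10,-6,0,1.3,0,10,-9,0,2,0,10,-12,0,3,0,10,-15,0,4,0,10,-18,0,4.8,0,10,-18,0,4.8,0])

```text
clock: 12.6
position: [0.4201, 0.3131, 0.1218]
ee_rot: [-0.0, 0.99, -0.138, -0.0]
contact_force: [3.4, -0.6, 1.1]
width: 0.0174
gripper_force: 40.0
```

```bash
python3 - <<'E'
from h import *
s=get_state();print(s['position'],s['contact_force'],s['moment'],s['gripper_force'])
E
```

```text
[0.42010488 0.31307942 0.12184411] [ 3.35233814 -0.60640266  1.0530617 ] [-0.46667305 -0.66756178 -0.02318238] 40.01963675022125
```

>>> apply_moves(deltas=[10,-5,0,-14,0,10,-10,0,-28,0,10,-15,0,-42,0,10,-20.5,0,-56,0,10,-20.5,0,-60,0,10,-20.5,0,-60,0,10,-20.5,0,-60,0], squeeze=50)

```text
clock: 13.18
position: [0.4002, 0.3185, 0.1812]
ee_rot: [0.0, 0.99, -0.138, -0.001]
contact_force: [-0.4, 0.4, -0.3]
width: 0.0175
gripper_force: 50.0
```

```bash
cat > tilt.py <<'E'
from edge import *
def sil(im,p,M,th,ph,L,dx=0,dy=0):
    """silhouette segments: axis tilt th about tool y, ph about tool x; L tip->grasp"""
    ax=M@R.from_euler('yx',[th,ph],degrees=True).as_matrix()@np.array([0,0,1.])  # toward tip
    g=p-M[:,2]*.002+M@np.array([dx,dy,0]); tip=g+ax*L
    v=tip-np.array(im['position']); side=np.cross(ax,v);side/=np.linalg.norm(side)
    seg=[]
    for sgn in(1,-1):
        for z0,z1,r0,r1 in((.001,.035,.0025,.0025),(.037,.059,.0045,.0065)):
            seg.append((tip-ax*z0+sgn*side*r0,tip-ax*z1+sgn*side*r1))
    return seg,tip
def scan(im,s,ths,phs,Ls):
    p=np.array(s['position']);M=rot(s['ee_rot']);g=gm(im,.8);t=np.linspace(0,1,30)[:,None];out=[]
    for L in Ls:
      for th in ths:
        for ph in phs:
            seg,tip=sil(im,p,M,th,ph,L)
            P=np.array([proj(im,q) for a,b in seg for q in a*(1-t)+b*t])
            out.append((np.sqrt(map_coordinates(g,P.T[::-1],order=1)).mean(),th,ph,L,tip))
    out.sort(key=lambda o:-o[0]);return out
E
python3 - <<'E'
from tilt import *
s=get_state();im=get_image('scene');b=get_image('top')
print(s['clock'],s['position'],s['contact_force'])
pickle=__import__('pickle');pickle.dump((s,im,b),open('w.pkl','wb'))
o=scan(im,s,np.arange(-30,31,2.),np.arange(-6,7,1.5),[.102,.106])
for r in o[:8]:print(round(r[0],2),*r[1:4],r[4].round(4),proj(im,r[4]).round(1))
for q in('tip','gauge'):print([(np.round(r['point'],1).tolist(),round(r['score'],2)) for r in place_of(q,im)][:3])
E
```

```text
13.1833 [0.40019166 0.31848261 0.18117501] [-0.35245256  0.38935821 -0.26125234]
27.39 22.0 -1.5 0.106 [0.4375 0.3051 0.0848] [297.2 299.7]
27.15 20.0 1.5 0.102 [0.4342 0.3113 0.0873] [296.3 301.5]
26.49 22.0 -1.5 0.102 [0.4361 0.3056 0.0886] [297.6 298.6]
26.42 24.0 -3.0 0.106 [0.4401 0.3018 0.0864] [297.3 297.4]
26.35 20.0 1.5 0.106 [0.4356 0.311  0.0835] [295.9 302.7]
26.24 22.0 0.0 0.106 [0.4382 0.3076 0.0848] [296.  300.4]
25.96 22.0 0.0 0.102 [0.4367 0.308  0.0885] [296.3 299.3]
25.82 20.0 0.0 0.102 [0.4335 0.3089 0.0873] [297.5 300.9]
[([297.2, 298.8], 0.5), ([473.3, 220.4], 0.37)]
[([476.0, 223.0], 0.87), ([293.5, 297.7], 0.81)]
```

```bash
cat >> tilt.py <<'E'
def refine(im,s,th0,L=.106,lam=.15):
    p=np.array(s['position']);M=rot(s['ee_rot']);t=np.linspace(0,1,30)[:,None]
    best=None
    for sg in(1.5,.8):
        g=gm(im,sg)
        def f(x):
            th,ph,dx,dy=x
            seg,tip=sil(im,p,M,th,ph,L,dx/1e3,dy/1e3)
            P=np.array([proj(im,q) for a,b in seg for q in a*(1-t)+b*t])
            return -np.sqrt(map_coordinates(g,P.T[::-1],order=1)).mean()+lam*(ph**2+(dx/2)**2+(dy/2)**2)
        x0=np.array([th0,0,0,0.]) if best is None else best.x
        best=minimize(f,x0,method='Nelder-Mead',options=dict(initial_simplex=np.vstack([x0,x0+np.diag([3,1,1.5,1.5])]),maxiter=600))
    return best.x,best.fun,sil(im,p,M,best.x[0],best.x[1],L,best.x[2]/1e3,best.x[3]/1e3)[1]
E
python3 - <<'E'
from tilt import *
import pickle
s,im,b=pickle.load(open('w.pkl','rb'))
for L in(.104,.106):
  for th in(17,20,23):
    x,f,t=refine(im,s,th,L);print(L,th,x.round(2),round(f,2),t.round(4),proj(im,t).round(1))
E
```

```text
0.104 17 [20.6  -0.44  0.58 -0.6 ] -27.56 [0.4357 0.3081 0.0857] [296.8 300.8]
0.104 20 [20.6  -0.44  0.58 -0.6 ] -27.56 [0.4357 0.3081 0.0857] [296.8 300.8]
0.104 23 [20.6  -0.44  0.58 -0.6 ] -27.56 [0.4357 0.3081 0.0857] [296.8 300.8]
0.106 17 [20.95 -0.61  0.86 -0.05] -27.53 [0.437  0.3069 0.0841] [296.8 300.7]
0.106 20 [20.95 -0.62  0.85 -0.06] -27.53 [0.437  0.3069 0.0841] [296.8 300.7]
0.106 23 [20.95 -0.62  0.86 -0.05] -27.53 [0.437  0.3069 0.0841] [296.8 300.7]
```

Tilt measured at about 20.8°, as needed. Going to hover over the mark.

>>> apply_moves(deltas=[10,15,15,-12,0,10,40,40,-15,0,10,65,65,-15,0,10,90,90,-15,0,10,115,115,-15,0,10,140,140,-10,0,10,162,163,-5,0,10,182,185,0,0,10,182,185,6,0,10,182,185,6,0,10,182,185,6,0])

```text
clock: 14.3
position: [0.5247, 0.0909, 0.175]
ee_rot: [-0.0, 0.99, -0.139, -0.001]
contact_force: [0.1, -0.8, -0.6]
width: 0.0174
gripper_force: 50.0
```

```bash
cat > look.py <<'E'
from tilt import *
def ring(im,c0,r=22):
    """centre of bright ring: ellipse fit to thresholded blob near c0"""
    x0,y0=int(c0[0])-r,int(c0[1])-r
    g=cv2.resize(cv2.cvtColor(im['frame'],cv2.COLOR_RGB2GRAY)[y0:y0+2*r,x0:x0+2*r],None,fx=8,fy=8,interpolation=cv2.INTER_CUBIC)
    _,m=cv2.threshold(cv2.GaussianBlur(g,(0,0),4),0,255,cv2.THRESH_OTSU)
    cs,_=cv2.findContours(m,cv2.RETR_EXTERNAL,cv2.CHAIN_APPROX_NONE)
    c=max(cs,key=cv2.contourArea);e=cv2.fitEllipse(cv2.convexHull(c))
    return (np.array(e[0])+.5)/8-.5+[x0,y0],np.array(e[1])/8,m
def onpanel(im,p,c=np.array([.574,.0963,.06]),n=T(-.28)[:,2]):
    o,v=ray(im,p);return o+v*((c-o)@n)/(v@n)
E
python3 - <<'E'
from look import *
s=get_state();im=get_image('scene')
print(s['clock'],s['position'],s['contact_force'])
x,f,t=refine(im,s,20.8,.106);print(x.round(2),round(f,2),t.round(4),proj(im,t).round(1))
e=ring(im,(319,225));print(e[0],e[1],onpanel(im,e[0]))
print([(np.round(r['point'],1).tolist(),round(r['score'],2)) for r in place_of('tip',im)][:3],[(np.round(r['point'],1).tolist(),round(r['score'],2)) for r in place_of('mark',im)][:3])
g=cv2.resize(im['frame'][180:270,265:365,::-1],None,fx=6,fy=6,interpolation=cv2.INTER_CUBIC)
cv2.imwrite('pics/hover.png',g)
E
```

```text
14.3 [0.52466283 0.09085121 0.1750148 ] [ 0.11494393 -0.75400909 -0.64557407]
[20.25  0.05  0.84 -0.54] -20.77 [0.5606 0.0812 0.0775] [321.  219.7]
[312.40553761 220.448349  ] [47.45011902 66.83300018] [0.58483796 0.08060243 0.06537001]
[([474.4, 220.6], 0.63), ([321.3, 213.1], 0.37)] [([317.8, 224.7], 0.58)]
```

```bash
python3 - <<'E'
from look import *
fr=cv2.imread('pics/scene0.png')[:,:,::-1]; tp=cv2.imread('pics/top0.png')[:,:,::-1]
for n,f,c in(('scene',fr,(319,225)),('top',tp,(340,189.7))):
    im=get_image(n);im0=dict(im,frame=np.ascontiguousarray(f))
    for r in(9,10,11,12):
        e=ring(im0,c,r);print(n,r,e[0].round(2),e[1].round(1),onpanel(im,e[0]).round(4))
    if n=='scene':
        m=onpanel(im,e[0]);nn=T(-.28)[:,2]
        for h in(0,.01,.02):print('want',proj(im,m+h*nn).round(1))
E
```

```text
scene 9 [318.69 224.02] [10.7 13.9] [0.5701 0.0777 0.0605]
scene 10 [318.69 224.02] [10.7 13.9] [0.5701 0.0777 0.0605]
scene 11 [318.69 224.03] [10.8 13.9] [0.5701 0.0778 0.0605]
scene 12 [318.69 224.03] [10.8 13.9] [0.5701 0.0778 0.0605]
want [318.7 224. ]
want [319.5 221.1]
want [320.4 218.2]
top 9 [340.23 189.46] [12.1 12.7] [0.5671 0.0778 0.0595]
top 10 [340.23 189.46] [12.1 12.7] [0.5671 0.0778 0.0595]
top 11 [340.23 189.46] [12.1 12.7] [0.5671 0.0778 0.0595]
top 12 [340.23 189.46] [12.1 12.7] [0.5671 0.0778 0.0595]
```

>>> apply_moves(deltas=[10,2.8,1,-1,0,10,4,1,3,0,10,5.5,1,7,0,10,7,1,11,0,10,8,1,13.5,0,10,8,1,13.5,0,10,8,1,13.5,0,10,8,1,13.5,0])

```text
clock: 15.22
position: [0.533, 0.0875, 0.1624]
ee_rot: [0.0, 0.99, -0.138, -0.0]
contact_force: [0.4, -0.7, -0.2]
width: 0.0176
gripper_force: 50.0
```

```bash
python3 avg.py; python3 - <<'E'
from look import *
s=get_state();im=get_image('scene')
x,f,t=refine(im,s,20.5,.106);print(x.round(2),round(f,2),t.round(4),proj(im,t).round(1))
m=np.array([.5701,.0777,.0605]);print('panel-frame tip mm',((t-m)@T(-.28)*1e3).round(1))
g=cv2.resize(im['frame'][180:260,275:365,::-1],None,fx=7,fy=7,interpolation=cv2.INTER_CUBIC)
draw(g,im,box(.001,.001,0),[m[0],m[1],-.28],m[2],T,7,np.array([275,180]))
p=(proj(im,t)+.5-[275,180])*7;cv2.circle(g,tuple(map(int,p)),2,(0,0,255),-1)
cv2.imwrite('pics/h2.png',g)
E
```

```text
16.0167 [0.53296309 0.08749659 0.16246804] [-0.03391475  0.06547921 -0.68198837] [0.63029997 0.46829683 0.46927513] 0.017317978500433966
[20.79 -0.25  0.89 -0.11] -21.16 [0.5699 0.0766 0.0654] [319.  221.9]
panel-frame tip mm [ 1.8 -1.1  4.5]
```

View pics/h2.png

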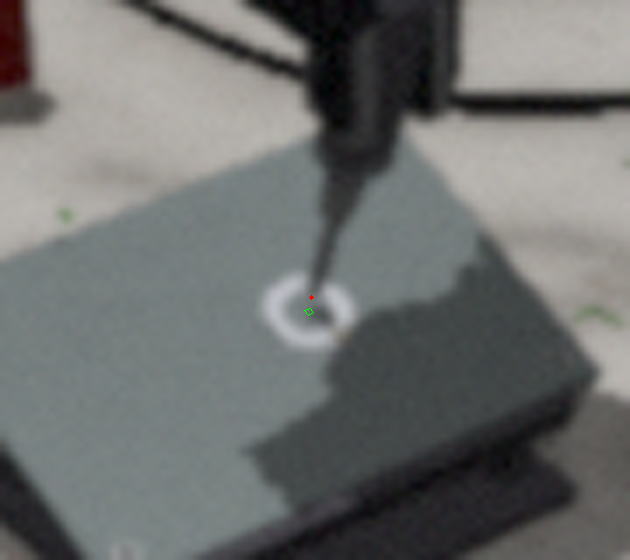

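The rod's tip hovers over the ring's inside at crop (311,290), about 4 mm off the face. Now I press along the normal.

>>> apply_moves(deltas=[10,-1.4,-0.8,0.5,0,10,-1,-0.8,1.6,0,10,-0.5,-0.8,3,0,10,0.1,-0.8,4.5,0,10,0.7,-0.8,6,0,10,1,-0.8,7,0,10,1,-0.8,7,0,10,1,-0.8,7,0])

```text
clock: 16.73
position: [0.5342, 0.088, 0.1555]
ee_rot: [0.0, 0.99, -0.138, -0.0]
contact_force: [-0.3, -0.6, 1.2]
width: 0.0177
gripper_force: 50.1
```

```bash
python3 avg.py; python3 - <<'E'
from look import *
s=get_state();im=get_image('scene')
x,f,t=refine(im,s,20.5,.106);print(x.round(2),round(f,2),t.round(4),proj(im,t).round(1))
E
```

```text
17.5333 [0.53414816 0.08799041 0.15548252] [-0.37885561  0.1523519   0.43456379] [0.40020488 0.4645087  0.33612159] 0.017435933217998342
[20.59 -0.16  0.88 -0.34] -21.85 [0.5709 0.0776 0.0583] [318.5 224.7]
```

>>> apply_moves(deltas=[10,0.3,0,0.9,0,10,0.7,0,1.9,0,10,1,0,2.8,0,10,1.4,0,3.8,0,10,1.7,0,4.7,0,10,1.7,0,4.7,0,10,1.7,0,4.7,0])

```text
clock: 18.17
position: [0.5358, 0.0875, 0.1508]
ee_rot: [0.0, 0.99, -0.138, -0.0]
contact_force: [-0.4, -0.5, 1.2]
width: 0.0171
gripper_force: 50.1
```

```bash
sed -i 's/range(16)/range(30)/' avg.py; python3 avg.py
```

```text
19.6667 [0.53576054 0.08753186 0.150755  ] [-0.84159186  0.22009236  1.33702743] [0.43055256 0.55575858 0.45505155] 0.01758060101299803
```

>>> apply_moves(deltas=[10,0.25,0,0.6,0,10,0.25,0,0.6,0,10,0.25,0,0.6,0,10,0.25,0,0.6,0,10,0.25,0,0.6,0,10,0.25,0,0.6,0,10,0.25,0,0.6,0,10,0.25,0,0.6,0,10,0.25,0,0.6,0,10,0.25,0,0.6,0,10,0.25,0,0.6,0,10,0.25,0,0.6,0])

```text
clock: 20.67
position: [0.536, 0.0875, 0.1502]
ee_rot: [0.0, 0.99, -0.138, 0.0]
contact_force: [-1.2, 0.3, 1.5]
width: 0.0174
gripper_force: 50.1
```

```bash
python3 - <<'E'
from look import *
s=get_state();im=get_image('scene')
x,f,t=refine(im,s,20.5,.0995);print(x.round(2),round(f,2),t.round(4),proj(im,t).round(1))
print(((t-np.array([.5701,.0777,.0605]))@T(-.28)*1e3).round(1))
E
python3 avg.py
```

```text
[18.94  0.44  0.54 -1.92] -21.81 [0.5683 0.081  0.0581] [318.4 225.9]
[-3.3  2.7 -1.4]
22.2167 [0.53600957 0.08746933 0.15016843] [-0.91168721  0.2496784   1.46189711] [0.49747707 0.61510596 0.58663376] 0.018092364997576948
```

```bash
sed -i 's/((.001,.035,/((.008,.035,/' tilt.py; python3 - <<'E'
from look import *
m=np.array([.5701,.0777,.0605]);N=T(-.28)
s=get_state();im=get_image('scene');p=np.array(s['position']);M=rot(s['ee_rot'])
for lam in(.15,.05):
  x,f,t=refine(im,s,20.5,.1055,lam)
  ax=M@R.from_euler('yx',x[:2],degrees=True).as_matrix()[:,2]
  q=t+ax*(((m-t)@N[:,2])/(ax@N[:,2]))
  print(x.round(2),round(f,2),((t-m)@N*1e3).round(1),((q-m)@N*1e3).round(1),'tilt err deg',np.degrees(np.arccos(-ax@N[:,2])).round(2),proj(im,q).round(1))
E
```

```text
[20.98 -0.26  0.64 -0.17] -22.05 [ 0.4 -0.2 -7.4] [ 0.3 -0.2 -0. ] tilt err deg 1.0 [318.7 223.9]
[20.94 -0.8   1.31 -0.19] -22.09 [ 1.  -1.1 -7.7] [ 0.9 -1.   0. ] tilt err deg 1.18 [318.9 223.6]
```

The rod sits within about 1 mm of the ring's centre. The gauge is about 1° off square, and the rod is pressed in about 7 mm.

```bash
python3 -c "from rig import *; print(sign_off())"
```

```text
the job is handed in; nothing more can be done
None
```

Job handed in at about 22 s: the rod was held at an estimated 5–6 mm in the check well for about 2 s. It ended pressed about 7 mm in, within roughly 1–2 mm of the ring's centre and about 1° off square, still gripped; the bystanders' positions were not re-checked.

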